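Drive a stray bush out of a T-slot with the slot scraper

TASK

A small round bush is caught under the lips of one of the three T-slots of the steel fixture plate, and the slot scraper stands parked in another. Move the scraper into the bush's slot, behind the bush, push the bush out of the slot's open end into the chip tray, and leave the scraper standing upright in a slot. Leave the T-nut in the third slot where it is, and keep the fingers off the bush.

Things in the scene. Friction and masses are not known exactly. Their poses are not given: they have to be found in the camera images.
- slot_plate: Fixed steel plate 150 x 142 mm, 38 mm high, with three T-slots along x, centred at y = -44, 0 and +44 mm, open at x = +75, closed at x = -75 by a dark cap 10 mm thick. Each slot: 24 mm wide between lips 14 mm thick, below them a channel 34 mm wide, 16 mm high, its floor 8 mm above the bench. Origin: centre of the 150 x 142 underside, on the bench; z up.
- tray (a point): Centre of the floor of the grey sheet-metal chip tray joined to the plate's open end: 67 mm along the slots, 136 mm across, floor 2 mm and rim 20 mm above the bench. x, y, z as the plate's; the plate's open end is 33 mm towards -x from here.
- stray_bush: Plain bright steel ring, 30 mm outside diameter, 10 mm high, about 60 g, flat on the floor of one of the slots, under the lips, free to slide; its centre lies between x = 0 and +30 mm of the plate. Origin: centre of its underside. Scraper and T-nut are in the other two slots.
- t_nut: Dark steel T-nut that belongs in its slot: foot 32 mm along the slot x 30 mm x 11 mm, on it a 20 mm wide tongue with a hole, 23 mm high in all, below the plate's top; origin at the centre of its underside. To be left where it is.
- scraper_grip (a point): Centre of the slot scraper's upright square wooden grip, 26 x 26 mm, 72 mm high (35 mm of it above here); z up, x and y square to its sides. Below the grip: steel flange 40 x 40 x 6 mm, then square steel blade 12 x 12 mm, 27 mm long, all on one axis and square to one another; 0.25 kg. Hung in a slot the flange rests on the plate's top, the tip 3 mm above the slot floor.
- scraper_tip (a point): Centre of the lower end of the scraper's blade, 70 mm below the centre of its grip; z up. At the start the blade hangs in one of the slots, clear of the bush and the T-nut, and the scraper stands upright on its flange.

How it is judged:
On the way:
1. the scraper's blade is down in the slot that holds the bush (z of scraper_tip in the frame of slot_plate between 0 and 0.026 m and y of scraper_tip in the frame of slot_plate between -0.064 and 0.064 m and x of scraper_tip in the frame of slot_plate between -0.075 and 0.075 m and x of stray_bush in the frame of slot_plate below 0.075 m and ((y of scraper_tip in the frame of slot_plate between -0.062 and -0.026 m and y of stray_bush in the frame of slot_plate between -0.062 and -0.026 m) or (y of scraper_tip in the frame of slot_plate between -0.018 and 0.018 m and y of stray_bush in the frame of slot_plate between -0.018 and 0.018 m) or (y of scraper_tip in the frame of slot_plate between 0.026 and 0.062 m and y of stray_bush in the frame of slot_plate between 0.026 and 0.062 m))), for 0.2 s.
At the end, for the whole second after the job is handed in: The bush lies at rest in the chip tray, its centre over 12 mm beyond the plate and its underside under 6 mm high; the scraper stands let go and at rest in a slot, blade tip under 26 mm high, within 15 degrees of upright; the T-nut is within 15 mm of its start (x of stray_bush in the frame of slot_plate between 0.087 and 0.145 m and y of stray_bush in the frame of slot_plate between -0.071 and 0.071 m and z of stray_bush in the frame of slot_plate below 0.006 m and z of scraper_tip in the frame of slot_plate between 0 and 0.026 m and y of scraper_tip in the frame of slot_plate between -0.064 and 0.064 m and x of scraper_tip in the frame of slot_plate between -0.075 and 0.1 m and angle between scraper_tip's own z axis and vertical below 0.26 rad and linear speed of each of stray_bush, slot_scraper below 0.02 m/s and distance of t_nut from where it was at the start of the episode below 0.015 m); the robot touches nothing.
It fails at once if the fingers touch the bush (contact force between the fingers and stray_bush above 0.5 N).
It fails at once if the T-nut is moved more than 15 mm (distance of t_nut from where it was at the start of the episode above 0.015 m).
It also fails if it takes over 48 s, if anything falls off the work surface, if the arm or the gripper's body presses on something with over 40 N, if the wrist force passes 120 N, or if a joint passes its speed limit or range.

ROBOT

A 7-joint arm with a two-finger parallel gripper is mounted at the origin on a cart in front of the work surface, level with it; the furniture and walls round the work are solid. World frame = base frame: x ahead of the robot, y to its left, z up, the work surface at z = 0. Lengths are in m, angles in rad, forces in N, time in s.
With the tool pointing down it reaches from about 0.425 to 1.025 m from the base axis. Payload 9.4 kg.
Tool frame: the origin (TCP) lies between the finger pads; the fingertips stand 17 mm ahead of it and the grasp point (between the pads) lies 2 mm behind it (env.tip_reach is the distance from the TCP to the fingertips, in m); x points along the fingers, y is the direction in which the jaws open and shut, and the axes are right-handed (so a half turn about x gives the same grasp; the last joint's range is limited). The gripper opens to 85 mm and grips with 20 to 120 N. Pads are 22 mm wide; open, the fingers measure 114 mm over their backs; the gripper's body (76 mm by 85 mm) begins 54 mm behind the grasp point. The pads swing forward as they close: fully open they stand 13 mm farther back than shut.
Start: joints at [1.034, 0.599, -0.003, 1.599, 0.002, 0.943, -0.08], TCP at [0.322, -0.65, 0.223] pointing down, gripper open.
Joint ranges: [-2.57, 2.57], [-0.35, 1.97], [-1.29, 1.29], [0.11, 2.56], [-1.05, 4.19], [0.11, 1.86], [-2.63, 2.63]. Speed limits (rad/s): [2.22, 2.22, 3.01, 3.01, 3.14, 3.14, 3.14].

INTERFACE

Orientations are given as a 3x3 rotation matrix whose columns are the frame's x, y, z axes.
In Python, from plant import env, camera, camera_info gives the robot as it stands.
- The arm moves only by the tool send_rows, never from a script. Its argument "commands" is a list of rows, each a list of 5 numbers: the shift along the tool's x, y, z in mm, then the turn about the tool's x in rad, then the opening in per cent of the stroke, from 0 (shut) to 100 (fully open). A call has 1 to 8 rows; each row shifts and turns the pose as measured when the row begins, along the tool's axes as they then stand; what a row does not reach is not made up. A row lasts 1/10 s, in which the tool goes at most 50 mm and 8.59 degrees, less where a joint would pass 70% of its speed; a pose out of reach is approached as far as the arm can. A call is refused whole if a number of a shift passes 50 or a number of a turn 0.15, either way. A call with a gripper value outside its range is refused whole. The fingers move at their own pace and stop on an object; "newtons" is the grip in N (left out, the last holds). Time passes only in rows, so rows that do not move let the fingers close. It gives the time, the measured TCP pose, the force and the opening at its end, in the units of the state.
- env.state(): the state, without advancing time (a new reading comes with each control period).
- camera(name): name is "side" or "top" or "wrist"; returns the picture (400x640x3 uint8, blue, green, red); there is no depth.
- camera_info(name): a dict with "K" (3x3 intrinsics, pixels), "R" (3x3) and "t" (3): a world point X has camera coordinates R X + t. Camera axes: x right, y down, z forward; pixel columns grow to the right and rows downward; lengths in m; the calibration is good to about 2 mm. A picture is of the moment at which its call begins: read the wrist's pose just before it. camera_info takes no time and is no camera call; for the wrist camera it gives the pose at the moment of the call.
- env.close_job(): hands the job in, once; it reports no verdict.
The state is a dict: "time": time; "q": joint angles; "joint_velocities": joint speeds; "joint_torque": joint torques, N m; "eef_pos": TCP position; "orientation": TCP orientation; "ft_force": force on the tool from outside, world axes, zero at the start; "ft_torque": the same for the moment, N m; "finger_gap": opening from 0.0 (shut) to 1.0 (fully open).
Only numpy, scipy, OpenCV 4.12 (cv2) and the standard library are available. Lean on these libraries where they do the work, as an engineer would, in place of code of your own. Each camera call takes 0.05 s, during which the arm holds its last target.

## Working session

There is one attempt and no reset: what is moved stays moved. The work goes in short steps, Python scripts to look and compute and a tool call to move; the robot and the scene stay as the last step left them, time stands still between calls to the robot, and variables do not carry over. Pictures are saved under pics/ and viewed, and the job is handed in when it is done.

Besides the shell and the picture viewer there is one more tool, called as name(argument=value, ...), one argument or row to a line, values as JSON. send_rows: Moves the arm, as the interface text tells. Its arguments: {"type":"object","properties":{"commands":{"type":"array","items":{"type":"array","items":{"type":"number"}}},"newtons":{"type":"number"}},"required":["commands"]}

```bash
mkdir -p pics; ls
python3 - <<'E'
from plant import env,camera,camera_info
import cv2,numpy as np
np.set_printoptions(precision=4,suppress=True)
s=env.state();print(s)
for n in("top","side","wrist"):
    i=camera_info(n);im=camera(n);cv2.imwrite(f"pics/{n}0.png",im);print(n,i)
E
```

```text
pics
{'time': 0.0, 'q': array([ 1.0343,  0.6001, -0.0026,  1.6001,  0.0018,  0.9429, -0.0798]), 'joint_velocities': array([-0.0004, -0.0021,  0.0012,  0.0014, -0.0002, -0.0018, -0.0005]), 'joint_torque': array([ -0.0001, -77.6457,   1.5646, -25.8015,   0.0123,   0.0087,
         0.    ]), 'eef_pos': array([ 0.3215, -0.6493,  0.2219]), 'orientation': array([[-0.0008,  0.4438, -0.8961],
       [ 0.0013, -0.8961, -0.4438],
       [-1.    , -0.0015,  0.0001]]), 'ft_force': array([-1.187 , -0.4658, -0.4357]), 'ft_torque': array([ 0.0299,  0.0211, -0.0389]), 'finger_gap': 1.0006445262826464}
top {'K': array([[508.9543,   0.    , 310.8119],
       [  0.    , 508.9543, 196.7652],
       [  0.    ,   0.    ,   1.    ]]), 'R': array([[ 0.0186, -0.9997,  0.0132],
       [-0.998 , -0.0193, -0.0594],
       [ 0.0597, -0.0121, -0.9981]]), 't': array([-0.2311,  0.4498,  0.8957])}
side {'K': array([[401.8015,   0.    , 319.0067],
       [  0.    , 401.8015, 191.1736],
       [  0.    ,   0.    ,   1.    ]]), 'R': array([[ 0.5504, -0.8345,  0.025 ],
       [-0.4127, -0.298 , -0.8607],
       [ 0.7257,  0.4634, -0.5085]]), 't': array([-0.4437,  0.2076,  0.6564])}
wrist {'K': array([[352.9812,   0.    , 318.9402],
       [  0.    , 352.9812, 198.6889],
       [  0.    ,   0.    ,   1.    ]]), 'R': array([[ 0.4452, -0.8954, -0.0024],
       [-0.8464, -0.4217,  0.3253],
       [-0.2922, -0.1428, -0.9456]]), 't': array([-0.7245, -0.0445,  0.3812])}
```

View pics/top0.png

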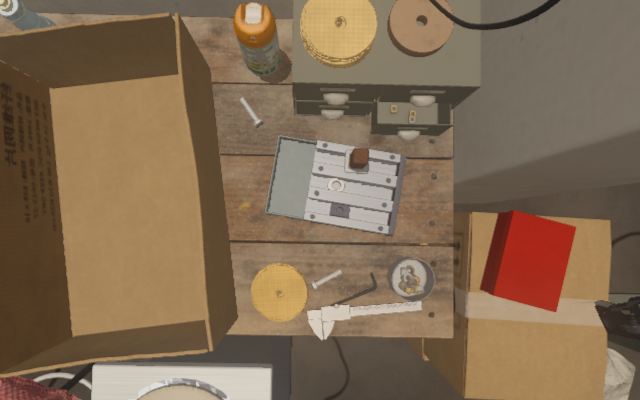

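View pics/side0.png

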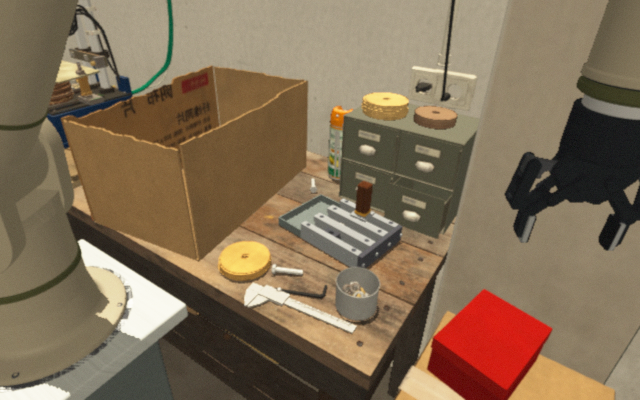

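View pics/wrist0.png

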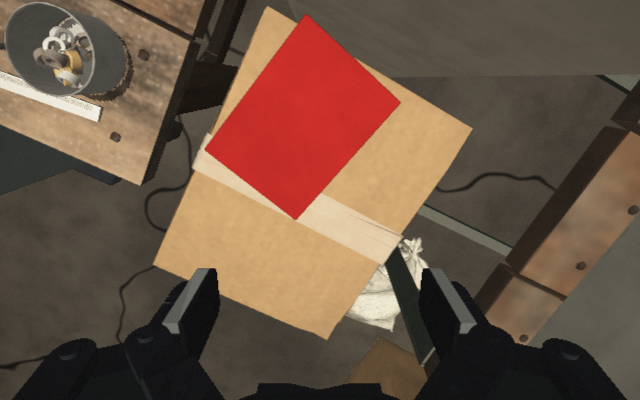

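The top view shows the plate at about (357,187), with its open end and tray on the left. The scraper is at (358,160) in the far slot, the bush at (336,185) in the middle slot, and the T-nut at (340,211) in the near slot. Next I'll zoom in.

Run:
```python
import cv2
im=cv2.imread("pics/top0.png")
cv2.imwrite("pics/topz.png",cv2.resize(im[90:245,255:455],None,fx=4,fy=4,interpolation=cv2.INTER_CUBIC)[:600])
im=cv2.imread("pics/side0.png")
cv2.imwrite("pics/sidez.png",cv2.resize(im[150:280,260:440],None,fx=4,fy=4,interpolation=cv2.INTER_CUBIC)[:600])
```

```text
(no output)
```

View pics/topz.png

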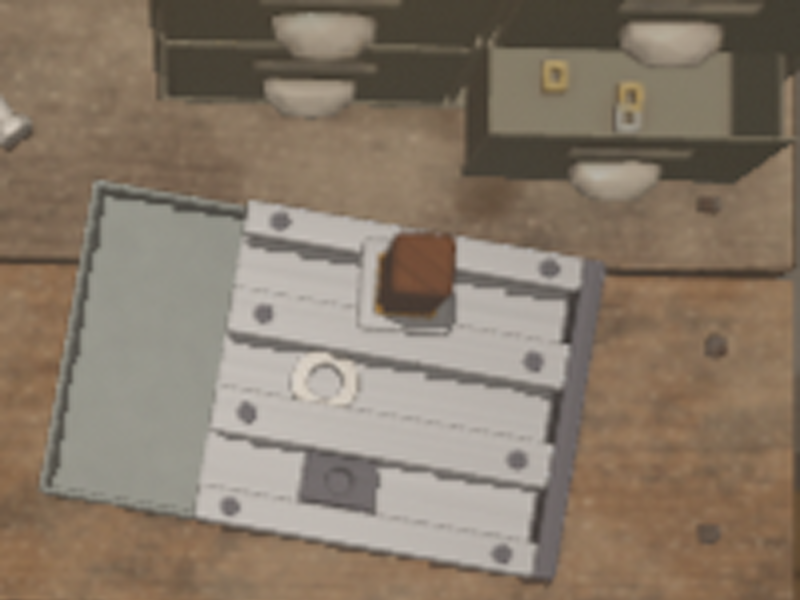

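View pics/sidez.png

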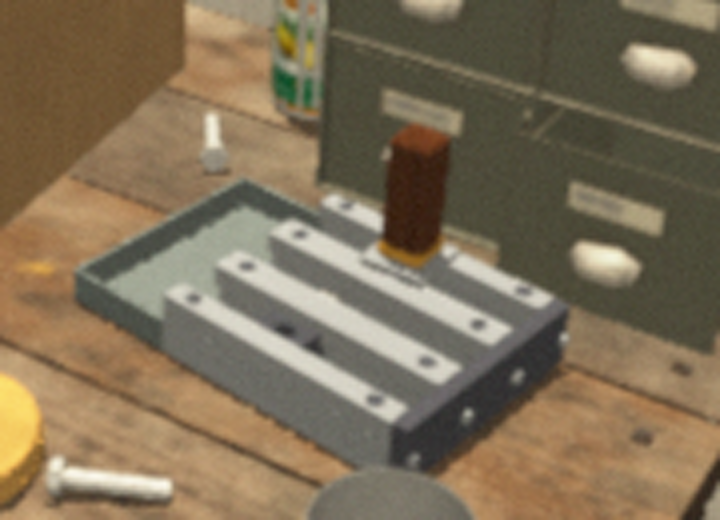

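```bash
cat > h.py <<'E'
import numpy as np, cv2
from scipy.optimize import least_squares
from plant import env,camera,camera_info
np.set_printoptions(precision=4,suppress=True)
def proj(i,X):
    c=np.atleast_2d(X)@i["R"].T+i["t"]; p=c@i["K"].T; return p[:,:2]/p[:,2:]
def ray(i,uv,z):
    d=np.linalg.inv(i["K"])@[uv[0],uv[1],1]; d=i["R"].T@d; o=-i["R"].T@i["t"]
    return o+d*(z-o[2])/d[2]
def P2W(p,X):
    X=np.atleast_2d(X);c,s=np.cos(p[2]),np.sin(p[2])
    return np.c_[p[0]+c*X[:,0]-s*X[:,1],p[1]+s*X[:,0]+c*X[:,1],X[:,2]]
def W2P(p,X):
    X=np.atleast_2d(X);c,s=np.cos(p[2]),np.sin(p[2]);dx=X[:,0]-p[0];dy=X[:,1]-p[1]
    return np.c_[c*dx+s*dy,-s*dx+c*dy,X[:,2]]
E
python3 - <<'E'
from h import *
C=np.array([[75,-71,38],[75,71,38],[-75,-71,38],[-75,71,38]])/1e3
z=lambda a,o:(np.array(a)+.5)/4-.5+o
T=z([(247,203),(197,517),(603,262),(552,580)],(255,90))
S=z([(322,200),(168,290),(568,312),(395,430)],(260,150))
it,is_=camera_info("top"),camera_info("side")
ft=lambda p:(proj(it,P2W(p,C))-T).ravel()
fs=lambda p:(proj(is_,P2W(p,C))-S).ravel()
for f in(ft,fs,lambda p:np.r_[ft(p),fs(p)]):
    r=least_squares(f,[.65,-.3,1.5]);print(r.x,r.fun.round(1))
p=r.x
np.save("p.npy",p)
q=lambda uv,h:W2P(p,ray(it,z(uv,(255,90)),h))[0]*1e3
print("griptop",q((423,262),.116),ray(it,z((423,262),(255,90)),.116)); print("flange",[q(a,.044) for a in((362,238),(358,327),(452,333))])
print("bush",q((325,380),.018),"nut",q((340,482),.02))
# side grip top
zs=lambda uv,h:W2P(p,ray(is_,z(uv,(260,150)),h))[0]*1e3
print("side griptop",zs((420,135),.116))
# obstacles
for a in ((530,160),(470,172),(740,182),(620,195),(310,110)): print("drawer",q(a,.05),q(a,.1),ray(it,z(a,(255,90)),.08))
E
```

```text
[ 0.4712 -0.2984  1.4227] [ 2.6 -0.2  1.6  1.2 -2.2 -0.7 -2.1 -0.3]
[ 0.4685 -0.2997  1.4204] [ 3.6 -0.5 -0.9  2.7 -2.2 -2.2 -0.1  0.2]
[ 0.4707 -0.2987  1.4219] [ 2.8  0.1  1.7  1.4 -2.  -0.3 -2.   0.1  3.6 -1.1 -0.7  2.1 -2.3 -2.9
  0.1 -0.7]
griptop [  6.1148 -45.2992 116.    ] [ 0.5164 -0.2993  0.116 ]
flange [array([ 27.8494, -62.6399,  44.    ]), array([ 23.2229, -23.8973,  44.    ]), array([-17.5338, -28.1893,  44.    ])]
bush [32.3439 -1.1061 18.    ] nut [18.4138 42.8213 20.    ]
side griptop [  5.0606 -46.3139 116.    ]
drawer [ -38.2558 -107.637    50.    ] [-31.7371 -96.7284 100.    ] [ 0.5655 -0.3476  0.08  ]
drawer [-13.3702 -98.0297  50.    ] [ -8.2756 -87.6708 100.    ] [ 0.5599 -0.3225  0.08  ]
drawer [-129.918  -113.5787   50.    ] [-118.1544 -102.3301  100.    ] [ 0.5581 -0.436   0.08  ]
drawer [-79.2633 -99.1124  50.    ] [-70.3982 -88.6915 100.    ] [ 0.5515 -0.3856  0.08  ]
drawer [  59.5711 -113.0882   50.    ] [  60.4919 -101.8676  100.    ] [ 0.5848 -0.255   0.08  ]
```

Run:
```python
from h import *
C=np.array([[75,-71,38],[75,71,38],[-85,-71,38],[-85,71,38]])/1e3
z=lambda a,o:(np.array(a)+.5)/4-.5+o
T=z([(247,203),(197,517),(603,262),(552,580)],(255,90))
S=z([(322,200),(168,290),(568,312),(395,430)],(260,150))
it,is_=camera_info("top"),camera_info("side")
ft=lambda p:(proj(it,P2W(p,C))-T).ravel()
fs=lambda p:(proj(is_,P2W(p,C))-S).ravel()
for f in(ft,fs,lambda p:np.r_[ft(p),fs(p)]):
    r=least_squares(f,[.65,-.3,1.5]);print(r.x,r.fun.round(1))
p=r.x
np.save("p.npy",p)
q=lambda uv,h:W2P(p,ray(it,z(uv,(255,90)),h))[0]*1e3
print("griptop",q((423,262),.116),ray(it,z((423,262),(255,90)),.116)); print("flange",[q(a,.044) for a in((362,238),(358,327),(452,333))])
print("bush",q((325,380),.018),"nut",q((340,482),.02))
zs=lambda uv,h:W2P(p,ray(is_,z(uv,(260,150)),h))[0]*1e3
print("side griptop",zs((420,135),.116), [zs(a,.116)for a in((390,145),(422,124),(449,135),(418,155))])
print("top", [q(a,.116) for a in((395,236),(455,236),(450,288),(393,285))])
g=P2W(p,[[.005,-.0445,.081]]);print("grip w",g)
a=p[2];s=env.state();R=s["orientation"]
print("cur y axis ang",np.arctan2(R[1,1],R[0,1]),"z",np.arctan2(R[1,2],R[0,2]),"plate x",a)
```

```text
[ 0.472  -0.2935  1.4227] [-0.2 -0.7 -1.2  0.7  0.6 -0.2  0.8  0.2]
[ 0.4702 -0.2937  1.4033] [ 2.5 -1.7 -2.8  0.8 -0.4 -1.1  0.8  0.9]
[ 0.4716 -0.2934  1.4164] [ 0.  -0.6 -1.5  0.6  0.8  0.4  0.4  0.7  2.1 -1.9 -2.5  0.9 -0.3 -1.9
  1.8  0.4]
griptop [  0.9955 -45.1908 116.    ] [ 0.5164 -0.2993  0.116 ]
flange [array([ 22.8246, -62.4124,  44.    ]), array([ 17.9864, -23.6956,  44.    ]), array([-22.7463, -28.2104,  44.    ])]
bush [26.9826 -0.855  18.    ] nut [12.8125 42.9956 20.    ]
side griptop [ -0.0531 -46.2112 116.    ] [array([  4.6599, -26.8682, 116.    ]), array([  6.2696, -56.4601, 116.    ]), array([-10.8138, -56.8911, 116.    ]), array([-11.7592, -28.7875, 116.    ])]
top [array([ 13.7893, -53.5687, 116.    ]), array([ -9.8954, -57.7561, 116.    ]), array([-11.389 , -36.7532, 116.    ]), array([ 11.279 , -33.9781, 116.    ])]
grip w [[ 0.5163 -0.2953  0.081 ]]
cur y axis ang -1.1109938314663839 z -2.6817900057701816 plate x 1.41641773238479
```

Run:
```python
from h import *
p=np.array([.4718,-.2934,1.42]);np.save("p.npy",p)
s=env.state();i=camera_info("wrist");c=-i["R"].T@i["t"];print("cam in tool",s["orientation"].T@(c-s["eef_pos"]))
it,is_=camera_info("top"),camera_info("side")
z=lambda a,o:(np.array(a,float)+.5)/4-.5+o
def tri(a,b):
    Pt=it["K"]@np.c_[it["R"],it["t"]];Ps=is_["K"]@np.c_[is_["R"],is_["t"]]
    X=cv2.triangulatePoints(Pt,Ps,z(a,(255,90)).reshape(2,1),z(b,(260,150)).reshape(2,1));return (X[:3]/X[3]).ravel()
for n,a,b in (("handle R",(617,190),(592,275)),("drawerRcorner top-left",(465,172),(575,170)),("handleR top",(620,160),(592,245)),("check plate corner",(603,262),(568,312))):
    X=tri(a,b);print(n,X,W2P(p,X))
im=camera("side");cv2.imwrite("pics/side1.png",cv2.resize(im[80:270,300:490],None,fx=3,fy=3,interpolation=cv2.INTER_CUBIC))
```

```text
cam in tool [-0.1512  0.0004 -0.0831]
handle R [ 0.5601 -0.3912  0.0407] [[-0.0834 -0.102   0.0407]]
drawerRcorner top-left [ 0.5686 -0.3377  0.0802] [[-0.0292 -0.1024  0.0802]]
handleR top [ 0.57   -0.3881  0.054 ] [[-0.0789 -0.1113  0.054 ]]
check plate corner [ 0.5303 -0.3884  0.0322] [[-0.0852 -0.0721  0.0322]]
```

View pics/side1.png

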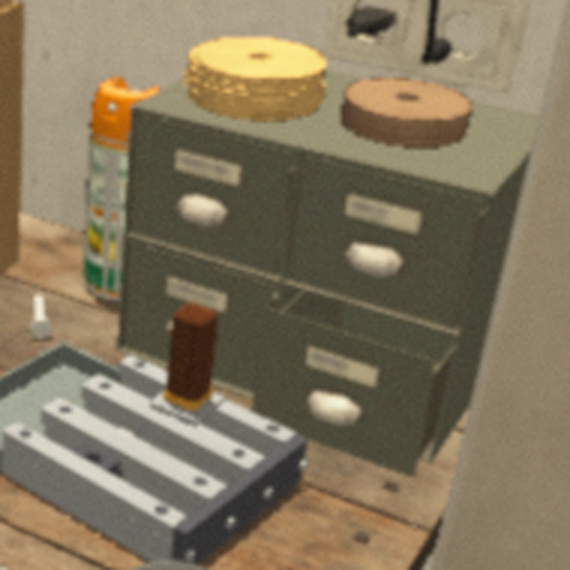

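send_rows(
  commands=[
    [0, -27, -39, 0, 100],
    [0, -27, -39, 0, 100],
    [0, -27, -39, 0, 100],
    [0, -27, -39, 0, 100],
    [0, -27, -39, 0, 100],
    [0, -27, -39, 0, 100],
    [0, -27, -39, 0, 100],
    [0, 0, 0, 0, 100],
  ],
  newtons=60,
)

```text
time: 1.0
eef_pos: [0.4864, -0.3502, 0.2194]
orientation: [[-0.002, 0.44, -0.898], [0.001, -0.898, -0.44], [-1.0, -0.002, 0.001]]
ft_force: [0.1, -0.9, 0.4]
finger_gap: 0.999
```

send_rows(
  commands=[
    [0, 0, 0, -0.15, 100],
    [0, 0, 0, -0.15, 100],
    [0, 0, 0, -0.15, 100],
    [0, 0, 0, -0.15, 100],
    [0, 0, 0, -0.15, 100],
    [0, 0, 0, -0.15, 100],
    [0, 0, 0, -0.15, 100],
    [0, 0, 0, -0.15, 100],
  ],
)

```text
time: 1.8
eef_pos: [0.4864, -0.3495, 0.219]
orientation: [[-0.004, 0.997, 0.08], [0.0, 0.08, -0.997], [-1.0, -0.004, -0.001]]
ft_force: [-1.3, 1.0, 0.2]
finger_gap: 1.002
```

send_rows(
  commands=[
    [0, 0, 0, -0.15, 100],
    [0, 0, 0, -0.15, 100],
    [0, 0, 0, -0.15, 100],
    [0, 0, 0, -0.15, 100],
    [0, 0, 0, -0.15, 100],
    [0, 0, 0, -0.15, 100],
    [0, 0, 0, -0.15, 100],
    [0, 0, 0, -0.15, 100],
  ],
)

```text
time: 2.6
eef_pos: [0.4832, -0.3541, 0.2181]
orientation: [[-0.006, 0.287, 0.958], [-0.0, 0.958, -0.287], [-1.0, -0.002, -0.006]]
ft_force: [-1.4, -0.6, -0.2]
finger_gap: 0.998
```

send_rows(
  commands=[
    [0, 0, 0, -0.15, 100],
    [0, 0, 0, -0.12, 100],
    [0, 0, 0, 0, 100],
  ],
)

```text
time: 2.9
eef_pos: [0.4817, -0.356, 0.2175]
orientation: [[-0.007, 0.014, 1.0], [-0.0, 1.0, -0.014], [-1.0, -0.0, -0.007]]
ft_force: [0.2, -0.6, -0.1]
finger_gap: 0.999
```

Run:
```python
from h import *
s=env.state();print(s["eef_pos"],s["orientation"],s["q"])
i=camera_info("wrist");print(i["R"],i["t"]);cv2.imwrite("pics/w1.png",camera("wrist"))
```

```text
[ 0.4817 -0.356   0.2175] [[-0.007   0.0145  0.9999]
 [-0.0001  0.9999 -0.0145]
 [-1.     -0.0002 -0.007 ]] [ 1.0391  0.551  -0.7433  1.8661  0.4676  0.9132  1.6293]
[[ 0.0129  0.9999  0.0002]
 [ 0.9487 -0.0123  0.3158]
 [ 0.3158 -0.0039 -0.9488]] [ 0.3501 -0.4997  0.223 ]
```

View pics/w1.png

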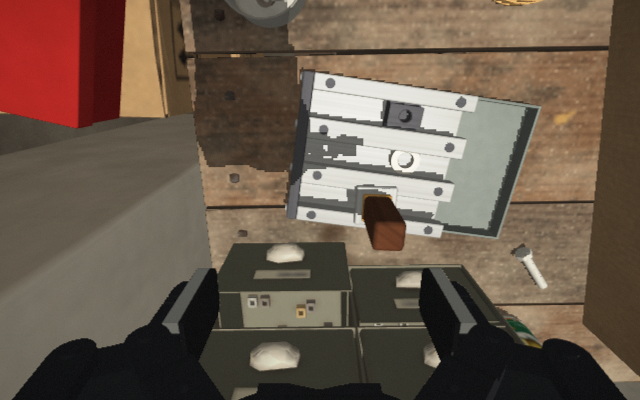

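Run:
```python
from h import *
im=cv2.imread("pics/w1.png")
cv2.imwrite("pics/w1z.png",cv2.resize(im[60:260,275:475],None,fx=3,fy=3,interpolation=cv2.INTER_CUBIC))
```

```text
(no output)
```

View pics/w1z.png

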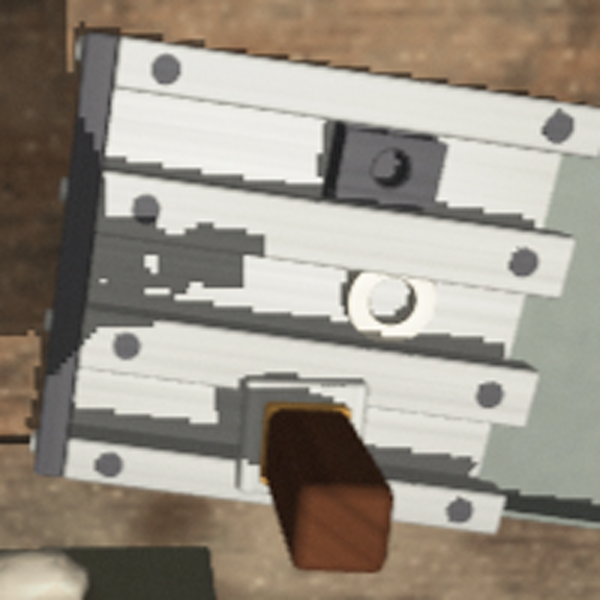

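Run:
```python
from h import *
i=camera_info("wrist")
C=np.array([[-85,71,38],[-85,-71,38],[75,-71,38],[-75,71,38]])/1e3
z=lambda a:(np.array(a)+.5)/3-.5+np.array([275,60])
W=z([(88,33),(37,474),(500,532),(120,40)])
r=least_squares(lambda p:(proj(i,P2W(p,C))-W).ravel(),[.47,-.29,1.42]);p=r.x;print(p,r.fun.round(1));np.save("p.npy",p)
gt=[ray(i,z(a),.116) for a in((300,487),(390,487),(384,571),(297,568))]
g=np.mean(gt,0);print(np.array(gt),"grip",g,W2P(p,g)*1e3)
d=gt[1]-gt[0];d2=gt[2]-gt[3];print(np.arctan2(d[1],d[0]),np.arctan2(d2[1],d2[0]))
fl=[ray(i,z(a),.044) for a in((246,378),(366,380),(240,487))];d=fl[1]-fl[0]
print("flange c",(fl[1]+fl[2])/2,np.arctan2(d[1],d[0]),W2P(p,(fl[1]+fl[2])/2)*1e3)
print("bush",W2P(p,ray(i,z((391,301)),.018))*1e3,"nut",W2P(p,ray(i,z((392,167)),.031))*1e3)
```

```text
[ 0.4726 -0.2949  1.4217] [-0.5 -0.4 -0.1  1.1  0.5  0.9  0.1 -1.1]
[[ 0.5031 -0.3137  0.116 ]
 [ 0.5035 -0.2905  0.116 ]
 [ 0.5275 -0.2906  0.116 ]
 [ 0.5263 -0.3137  0.116 ]] grip [ 0.5151 -0.3021  0.116 ] [[ -0.7831 -43.1091 116.    ]]
1.553836959041702 1.5157669201116635
flange c [ 0.5143 -0.3019  0.044 ] 1.5365074853862655 [[ -0.6848 -42.2267  44.    ]]
bush [[25.9974  0.2224 18.    ]] nut [[13.8892 44.348  31.    ]]
```

send_rows(
  commands=[
    [0, 28, 16, 0, 100],
    [0, 26, 17, 0, 100],
    [0, 0, 0, 0, 100],
  ],
)

```text
time: 3.25
eef_pos: [0.5157, -0.3035, 0.2169]
orientation: [[-0.007, 0.035, 0.999], [-0.0, 0.999, -0.035], [-1.0, -0.0, -0.007]]
ft_force: [-0.0, -0.1, -0.1]
finger_gap: 0.999
```

Run:
```python
from h import *
s=env.state();print(s["eef_pos"],s["orientation"])
a=camera("wrist");b=camera("side")
cv2.imwrite("pics/w2.png",np.vstack([a[:,:],b])[::1]); cv2.imwrite("pics/w2.png",cv2.resize(np.vstack([a,b]),(480,600)))
```

```text
[ 0.5157 -0.3035  0.2169] [[-0.0074  0.0353  0.9993]
 [-0.0001  0.9994 -0.0353]
 [-1.     -0.0004 -0.0074]]
```

View pics/w2.png

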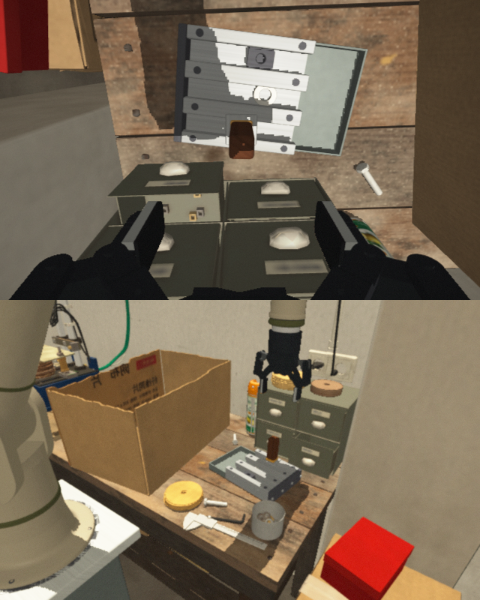

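send_rows(
  commands=[
    [35, 1, 0, 0, 100],
    [35, 0, 0, 0, 100],
    [30, 0, 0, 0, 100],
    [20, 0, 0, 0, 100],
    [0, 0, 0, 0, 100],
  ],
)

```text
time: 3.85
eef_pos: [0.51, -0.3132, 0.0934]
orientation: [[-0.01, 0.054, 0.998], [-0.007, 0.999, -0.054], [-1.0, -0.008, -0.009]]
ft_force: [-0.8, 0.3, -0.4]
finger_gap: 0.999
```

Run:
```python
from h import *
s=env.state();print(s["eef_pos"],s["orientation"],s["ft_force"])
a=camera("wrist");b=camera("side")
cv2.imwrite("pics/w3.png",cv2.resize(np.vstack([a,b]),(480,600)))
```

```text
[ 0.51   -0.3132  0.0934] [[-0.0096  0.0541  0.9985]
 [-0.0073  0.9985 -0.0542]
 [-0.9999 -0.0078 -0.0092]] [-0.7672  0.3078 -0.4462]
```

View pics/w3.png

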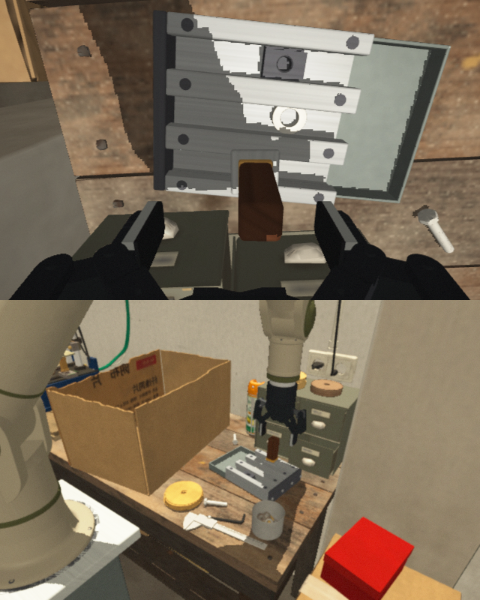

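send_rows(
  commands=[
    [4, 11, 6, -0.02, 100],
    [0, 0, 0, 0, 100],
  ],
)

```text
time: 4.15
eef_pos: [0.5197, -0.303, 0.0939]
orientation: [[-0.003, 0.034, 0.999], [-0.01, 0.999, -0.034], [-1.0, -0.01, -0.003]]
ft_force: [0.1, 0.6, 0.2]
finger_gap: 1.003
```

send_rows(
  commands=[
    [5, 0, -4, 0, 100],
    [0, 0, 0, 0, 100],
  ],
)

```text
time: 4.35
eef_pos: [0.5163, -0.3029, 0.0902]
orientation: [[-0.001, 0.034, 0.999], [-0.012, 0.999, -0.034], [-1.0, -0.012, -0.001]]
ft_force: [-0.1, 1.0, 0.8]
finger_gap: 1.002
```

send_rows(
  commands=[
    [0, 0, 0, 0, 60],
    [0, 0, 0, 0, 30],
    [0, 0, 0, 0, 10],
    [0, 0, 0, 0, 10],
    [0, 0, 0, 0, 10],
    [0, 0, 0, 0, 10],
    [0, 0, 0, 0, 10],
  ],
  newtons=60,
)

```text
time: 5.05
eef_pos: [0.5164, -0.303, 0.0911]
orientation: [[-0.0, 0.034, 0.999], [-0.012, 0.999, -0.034], [-1.0, -0.012, 0.0]]
ft_force: [0.1, 0.9, -0.3]
finger_gap: 0.287
```

send_rows(
  commands=[
    [-15, 0, 0, 0, 10],
    [-20, 0, 0, 0, 10],
    [-15, 0, 0, 0, 10],
    [0, 0, 0, 0, 10],
  ],
)

```text
time: 5.45
eef_pos: [0.5156, -0.3024, 0.1439]
orientation: [[-0.002, 0.034, 0.999], [-0.011, 0.999, -0.034], [-1.0, -0.011, -0.002]]
ft_force: [-0.3, -0.3, -2.9]
finger_gap: 0.293
```

Run:
```python
from h import *
p=np.load("p.npy")
s=env.state();print(s["eef_pos"],s["orientation"],s["ft_force"])
t=P2W(p,[[-.025,0,0]])[0];print(t)
a=camera("wrist");b=camera("side")
cv2.imwrite("pics/w4.png",cv2.resize(np.vstack([a,b]),(480,600)))
```

```text
[ 0.5156 -0.3024  0.1439] [[-0.0024  0.0338  0.9994]
 [-0.0113  0.9994 -0.0338]
 [-0.9999 -0.0114 -0.002 ]] [-0.3271 -0.2658 -2.8835]
[ 0.4689 -0.3197  0.    ]
```

View pics/w4.png

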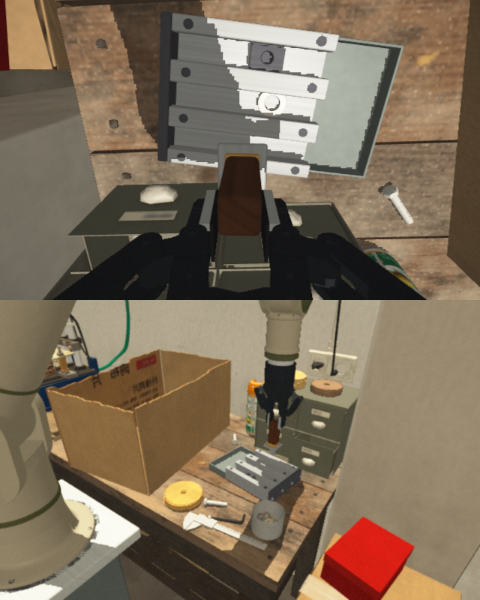

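send_rows(
  commands=[
    [0, -9, -23, 0, 10],
    [0, -9, -23, 0, 10],
    [0, 0, 0, 0.117, 10],
    [0, 0, 0, 0, 10],
    [0, 0, 0, 0, 10],
  ],
)

```text
time: 6.05
eef_pos: [0.4647, -0.3187, 0.1391]
orientation: [[-0.008, 0.15, 0.989], [-0.008, 0.989, -0.15], [-1.0, -0.009, -0.007]]
ft_force: [0.6, -0.1, -2.4]
finger_gap: 0.29
```

Run:
```python
from h import *
p=np.load("p.npy")
s=env.state();print(s["eef_pos"],s["orientation"],s["ft_force"]);R=s["orientation"]
print("plate",W2P(p,s["eef_pos"])*1e3,"yaw rel",np.arctan2(R[1,1],R[0,1])-p[2])
a=camera("wrist");cv2.imwrite("pics/w5.png",a)
```

```text
[ 0.4647 -0.3187  0.1391] [[-0.0085  0.1501  0.9886]
 [-0.0081  0.9886 -0.1502]
 [-0.9999 -0.0093 -0.0071]] [ 0.6216 -0.0624 -2.4339]
plate [[-24.6879   4.3319 139.1222]] yaw rel -0.0015533965402780847
```

View pics/w5.png

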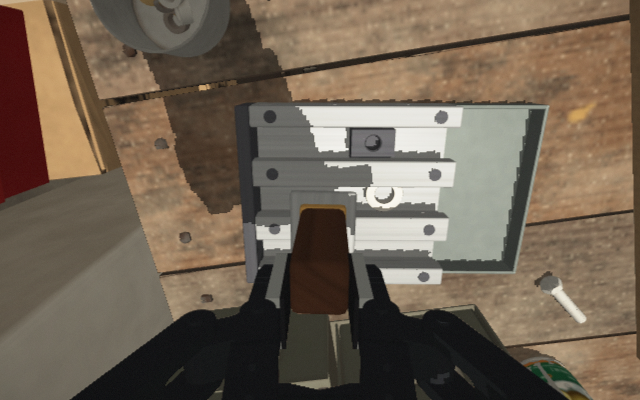

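Run:
```python
from h import *
p=np.load("p.npy");i=camera_info("wrist")
for uv in((291,191),(356,191)):print(W2P(p,ray(i,uv,.091))*1e3)
C=np.array([[-85,71,38],[75,71,38],[-85,-71,38],[75,22,38],[75,-22,38]])/1e3
W=np.array([(236,104),(462,108),(247,281),(453,161+0),(447,240)])
print(proj(i,P2W(p,C)))
```

```text
[[-41.9169  24.7425  91.    ]]
[[-3.3916 24.8514 91.    ]]
[[233.8338 104.7493]
 [464.7377 104.8924]
 [246.98   283.0751]
 [456.0375 173.7091]
 [449.0647 228.8631]]
```

send_rows(
  commands=[
    [0, 0, 4.5, 0, 10],
    [10, 0, 0, 0, 10],
    [0, 0, 0, 0, 10],
  ],
)

```text
time: 6.4
eef_pos: [0.4709, -0.3187, 0.1279]
orientation: [[-0.007, 0.145, 0.989], [-0.007, 0.989, -0.145], [-1.0, -0.008, -0.006]]
ft_force: [0.3, 0.6, -2.8]
finger_gap: 0.29
```

```bash
cat > st.py <<'E'
from h import *
p=np.load("p.npy")
s=env.state();R=s["orientation"]
print("plate",W2P(p,s["eef_pos"])*1e3,"yaw rel",np.arctan2(R[1,1],R[0,1])-p[2],"tool x",R[:,0],s["ft_force"],s["time"])
E
python3 st.py
```

```text
plate [[-23.7849  -1.8138 127.9306]] yaw rel 0.0035674622275614354 tool x [-0.0074 -0.0073 -0.9999] [ 0.2563  0.635  -2.7713] 6.4
```

send_rows(
  commands=[
    [7, 0, -1, 0, 10],
    [8, 0, 0, 0, 10],
    [0, 0, 0, 0, 10],
  ],
)

```text
time: 6.7
eef_pos: [0.4698, -0.3182, 0.1109]
orientation: [[-0.008, 0.144, 0.99], [-0.007, 0.99, -0.144], [-1.0, -0.008, -0.007]]
ft_force: [0.3, 0.2, -2.8]
finger_gap: 0.291
```

```bash
python3 st.py
```

```text
plate [[-23.4258  -0.7268 110.9429]] yaw rel 0.005046089201362847 tool x [-0.0079 -0.0065 -0.9999] [ 0.2536  0.2125 -2.8212] 6.7
```

send_rows(
  commands=[
    [7, 0, 0, 0, 10],
    [6, 0, 0, 0, 10],
    [3, 0, 0, 0, 10],
    [0, 0, 0, 0, 10],
  ],
)

```text
time: 7.1
eef_pos: [0.4696, -0.3182, 0.0932]
orientation: [[-0.008, 0.143, 0.99], [-0.006, 0.99, -0.143], [-1.0, -0.007, -0.007]]
ft_force: [-0.6, -0.2, -2.8]
finger_gap: 0.288
```

```bash
python3 st.py
python3 - <<'E'
from h import *
a=camera("wrist");b=camera("side")
cv2.imwrite("pics/w6.png",cv2.resize(np.vstack([a,b]),(480,600)))
E
```

```text
plate [[-23.4996  -0.4728  93.1893]] yaw rel 0.005299797979450016 tool x [-0.0083 -0.0063 -0.9999] [-0.5546 -0.2335 -2.799 ] 7.1
```

View pics/w6.png

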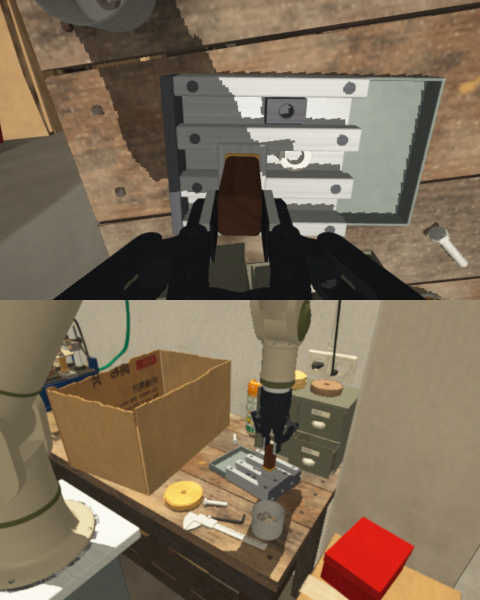

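send_rows(
  commands=[
    [0, 10, 0, 0, 10],
    [0, 10, 0, 0, 10],
    [0, 10, 0, 0, 10],
    [0, 10, 0, 0, 10],
    [0, 0, 0, 0, 10],
  ],
)

```text
time: 7.7
eef_pos: [0.4767, -0.2743, 0.0943]
orientation: [[-0.006, 0.142, 0.99], [-0.007, 0.99, -0.142], [-1.0, -0.007, -0.005]]
ft_force: [-0.9, -0.2, -2.0]
finger_gap: 0.292
```

```bash
python3 st.py
```

```text
plate [[20.98   -1.0286 94.3217]] yaw rel 0.006271070832091441 tool x [-0.006  -0.0067 -1.    ] [-0.9235 -0.1783 -1.9685] 7.7
```

Height drifted by about 1 mm. I'll correct that and keep pushing.

send_rows(
  commands=[
    [1, 10, 0, 0, 10],
    [0.5, 10, -0.5, 0, 10],
    [0, 10, 0, 0, 10],
    [0, 0, 0, 0, 10],
  ],
)

```text
time: 8.1
eef_pos: [0.4812, -0.2419, 0.0927]
orientation: [[-0.005, 0.142, 0.99], [-0.007, 0.99, -0.142], [-1.0, -0.008, -0.004]]
ft_force: [-0.2, -0.9, -1.8]
finger_gap: 0.286
```

```bash
python3 st.py
python3 - <<'E'
from h import *
a=camera("wrist");b=camera("top")
cv2.imwrite("pics/w7.png",np.vstack([cv2.resize(a,(480,300)),cv2.resize(b[100:275,220:500],(480,300))]))
E
```

```text
plate [[53.7301 -0.5717 92.7057]] yaw rel 0.006821049185729455 tool x [-0.0055 -0.0072 -1.    ] [-0.2403 -0.8946 -1.8203] 8.1
```

View pics/w7.png

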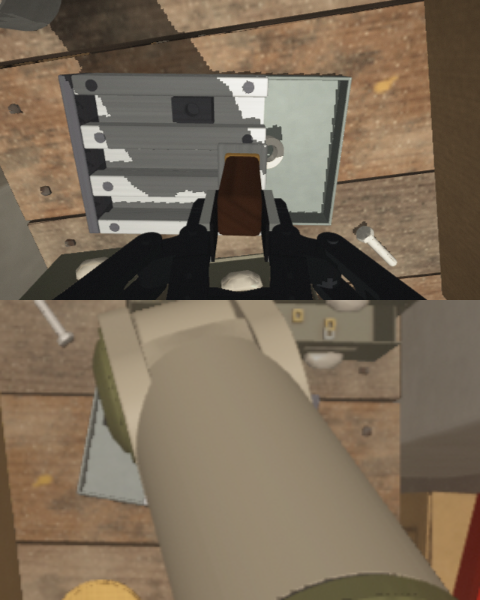

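send_rows(
  commands=[
    [0.5, 10, 0, 0, 10],
    [0.3, 10, 0, 0, 10],
    [0, 5, 0, 0, 10],
    [0, 0, 0, 0, 10],
  ],
)

```text
time: 8.6
eef_pos: [0.4844, -0.2183, 0.0917]
orientation: [[-0.006, 0.145, 0.989], [-0.009, 0.989, -0.145], [-1.0, -0.01, -0.005]]
ft_force: [-0.8, -0.1, -2.7]
finger_gap: 0.29
```

```bash
python3 st.py
python3 - <<'E'
from h import *
a=camera("wrist");cv2.imwrite("pics/w8.png",a)
E
```

```text
plate [[77.5134 -0.3103 91.6624]] yaw rel 0.003287861492062394 tool x [-0.0062 -0.0095 -0.9999] [-0.7858 -0.1007 -2.6893] 8.6
```

View pics/w8.png

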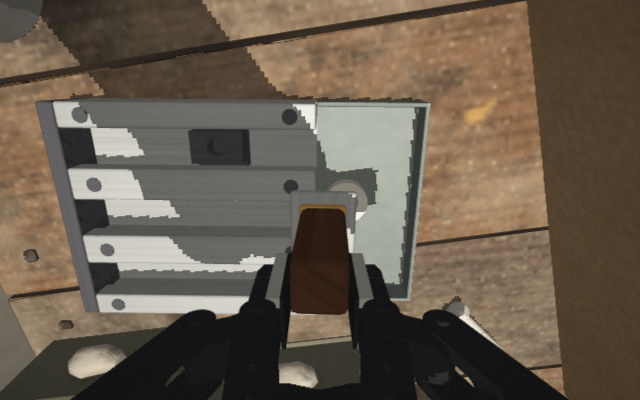

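send_rows(
  commands=[
    [0, -12, 0, 0, 10],
    [0, -14, 0, 0, 10],
    [0, -14, 0, 0, 10],
    [0, -14, 0, 0, 10],
    [0, 0, 0, 0, 10],
  ],
)

```text
time: 9.15
eef_pos: [0.4747, -0.2786, 0.0914]
orientation: [[-0.007, 0.148, 0.989], [-0.009, 0.989, -0.148], [-1.0, -0.01, -0.006]]
ft_force: [-1.0, -0.2, -2.7]
finger_gap: 0.287
```

```bash
python3 st.py
python3 - <<'E'
from h import *
a=camera("wrist");cv2.imwrite("pics/w9.png",a)
E
```

```text
plate [[16.443   0.3346 91.4324]] yaw rel 0.0008431240411115315 tool x [-0.0075 -0.0095 -0.9999] [-0.9691 -0.2271 -2.7236] 9.15
```

View pics/w9.png

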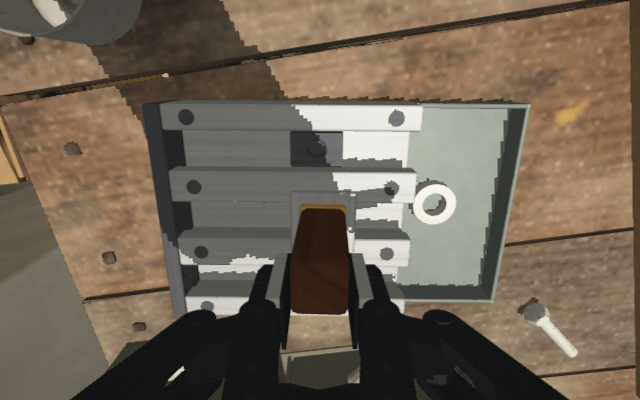

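Run:
```python
from h import *
p=np.load("p.npy");i=camera_info("wrist");print("bush",W2P(p,ray(i,(434.5,203.5),.012))*1e3)
print(proj(i,P2W(p,[[.075,.071,.038],[.075,.022,.038]])))
```

```text
bush [[96.2419  2.7554 12.    ]]
[[423.4595 103.6528]
 [415.6083 187.4182]]
```

send_rows(
  commands=[
    [1, 0, 0, 0, 10],
    [0, 0, 0, 0, 10],
  ],
)

```text
time: 9.4
eef_pos: [0.4753, -0.2768, 0.0913]
orientation: [[-0.006, 0.148, 0.989], [-0.008, 0.989, -0.148], [-1.0, -0.009, -0.005]]
ft_force: [-0.1, -0.3, -2.1]
finger_gap: 0.284
```

send_rows(
  commands=[
    [1.5, 0, 0, 0, 10],
    [0, 0, 0, 0, 10],
  ],
)

```text
time: 9.6
eef_pos: [0.4756, -0.2763, 0.0913]
orientation: [[-0.005, 0.147, 0.989], [-0.01, 0.989, -0.147], [-1.0, -0.01, -0.004]]
ft_force: [-0.4, 0.4, -2.8]
finger_gap: 0.284
```

send_rows(
  commands=[
    [3, 0, 0, 0, 10],
    [0, 0, 0, 0, 10],
  ],
)

```text
time: 9.8
eef_pos: [0.4764, -0.2748, 0.0911]
orientation: [[-0.004, 0.145, 0.989], [-0.011, 0.989, -0.145], [-1.0, -0.012, -0.002]]
ft_force: [0.4, 0.6, -2.6]
finger_gap: 0.29
```

send_rows(
  commands=[
    [3, 0, 0, 0, 10],
    [2, 0, 0, 0, 10],
    [0, 0, 0, 0, 10],
  ],
)

```text
time: 10.1
eef_pos: [0.4773, -0.2742, 0.0911]
orientation: [[-0.001, 0.143, 0.99], [-0.017, 0.99, -0.143], [-1.0, -0.017, 0.001]]
ft_force: [0.5, 0.2, -2.8]
finger_gap: 0.287
```

Run:
```python
from h import *
a=camera("wrist");b=camera("side")
s=env.state();print(s["eef_pos"],s["ft_force"],s["ft_torque"],s["q"],s["joint_velocities"])
cv2.imwrite("pics/w10.png",np.vstack([cv2.resize(a,(480,300)),cv2.resize(b[170:290,280:472],(480,300),interpolation=cv2.INTER_CUBIC)]))
```

```text
[ 0.4776 -0.274   0.0906] [-0.0599  1.4406  7.4985] [ 0.2362 -0.0048 -0.0145] [ 0.7917  0.6361 -0.5598  2.0908  0.6418  0.5845  1.1964] [ 0.0014  0.0072 -0.0028 -0.0087 -0.001  -0.0043  0.0005]
```

View pics/w10.png

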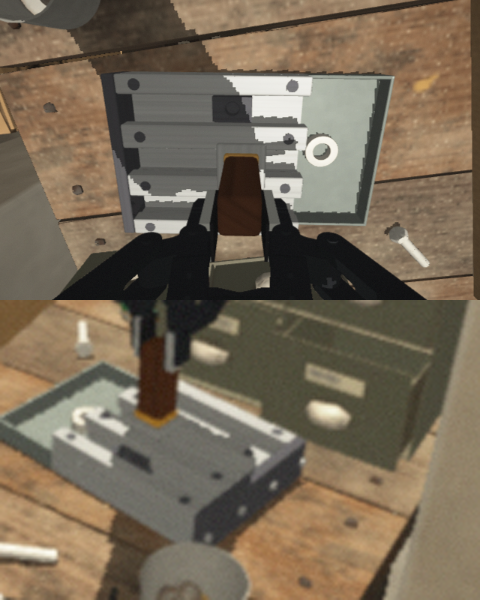

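send_rows(
  commands=[
    [0, 0, 0, 0, 40],
    [0, 0, 0, 0, 50],
    [0, 0, 0, 0, 70],
    [0, 0, 0, 0, 90],
    [0, 0, 0, 0, 90],
    [0, 0, 0, 0, 90],
  ],
)

```text
time: 10.8
eef_pos: [0.4778, -0.2735, 0.0889]
orientation: [[-0.002, 0.142, 0.99], [-0.014, 0.99, -0.142], [-1.0, -0.014, 0.0]]
ft_force: [0.8, 0.3, -0.6]
finger_gap: 0.898
```

send_rows(
  commands=[
    [-15, 0, 0, 0, 90],
    [-25, 0, 0, 0, 90],
    [-35, 0, 0, 0, 90],
    [-35, 0, 0, 0, 90],
    [0, 0, 0, 0, 90],
    [0, 0, 0, 0, 90],
  ],
)

```text
time: 11.4
eef_pos: [0.4779, -0.2708, 0.2071]
orientation: [[-0.002, 0.141, 0.99], [-0.013, 0.99, -0.141], [-1.0, -0.013, -0.0]]
ft_force: [0.3, -1.0, -0.4]
finger_gap: 0.9
```

```bash
python3 st.py
python3 - <<'E'
from h import *
a=camera("wrist");b=camera("side")
i=camera_info("wrist")
cv2.imwrite("pics/wa.png",a)
cv2.imwrite("pics/w11.png",np.vstack([cv2.resize(a,(480,300)),cv2.resize(b[170:290,280:472],(480,300),interpolation=cv2.INTER_CUBIC)]))
E
```

```text
plate [[ 24.7016  -1.6618 207.1381]] yaw rel 0.0079959068426243 tool x [-0.0021 -0.013  -0.9999] [ 0.3427 -0.9658 -0.3818] 11.4
```

View pics/w11.png

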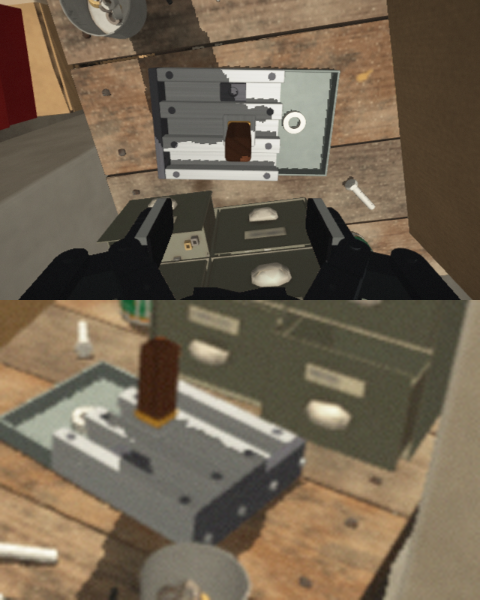

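Run:
```python
from h import *
p=np.load("p.npy");i=camera_info("wrist")
print("bush",W2P(p,ray(i,(392.5,162.5),.012))*1e3,"nut",W2P(p,ray(i,(312,121),.031))*1e3,"griptop",W2P(p,ray(i,(317,207),.116))*1e3)
im=cv2.imread("pics/wa.png");cv2.imwrite("pics/wb.png",cv2.resize(im[80:250,200:460],None,fx=3,fy=3,interpolation=cv2.INTER_CUBIC))
```

```text
bush [[95.3099  3.5335 12.    ]] nut [[15.4969 45.3763 31.    ]] griptop [[ 21.9881  -6.6947 116.    ]]
```

View pics/wb.png

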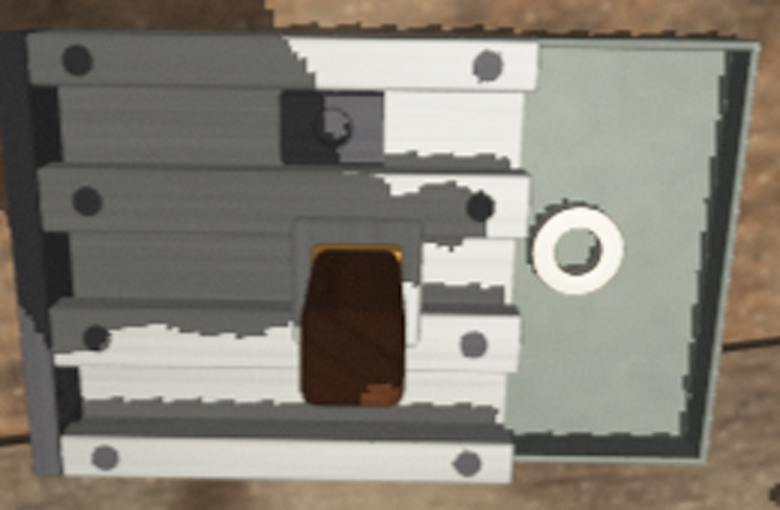

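The bush lies flat in the tray at about (577,251) in this zoom. The scraper stands upright in the middle slot, and the T-nut hasn't moved. I'm handing the job in.

Run:
```python
from plant import env
print(env.close_job())
```

```text
the job is handed in; nothing more can be done
None
```

The bush is out of its slot and in the chip tray, and I handed the job in at about 11.5 s of the 48 s allowed. The hand-in gives no verdict, so the results below are from my own checks.

I gripped the scraper by its wooden grip and lifted it out of the far slot (y = -44). I lowered it into the middle slot behind the bush and pushed the bush out of the open end. Then I drew the scraper back about 55 mm, set it down in the middle slot, opened the fingers and raised the gripper clear.

Last checks, from the wrist and side cameras:
- **Bush:** it lies flat in the tray at about plate x = 95 mm, y = 3 mm (87 to 145 mm required). The fingers stayed above the plate's top throughout and never came near it.
- **Scraper:** it stands upright and let go in the middle slot at about x = 22 mm. The top of the grip measured at y = -7 mm where about 0 was expected. I read that pixel roughly, and both pictures show it upright.
- **T-nut:** it measured (15, 45) mm against (14, 44) mm at the start, so it is unmoved within measuring error.
- **Forces:** the highest reading I saw was about 7.5 N, while pressing the scraper's flange onto the plate before letting go. During that step the arm followed the small downward moves slowly. I took contact from the force reading, not from the height.

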